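Feel for the release groove of the strip reader and pop its hatch

TASK

The low white strip reader on the worktop is shut. Run a fingertip gently along the top of its grey front edge to find the release groove, then press the plate at the bottom of the groove fully home so that the hatch pops ajar, and take the finger away. Do not touch the hatch itself, pick nothing up, and leave the cup, the dropper bottle and the test cassette beside the reader where they are.

Things in the scene. Friction and masses are not known exactly. Their poses are not given: they have to be found in the camera images.
- reader: White strip reader, a low bench box fixed to the worktop, 86 mm deep (x), 242 mm long (y), 46 mm high; origin at the centre of its underside, x to its back, y to its left. The front half of its top is a flat grey edge strip: x -42 to -1 mm, y -112.5 to 112.5 mm, top at z 46 mm, between white end cheeks 6 mm thick and as high. The hatch lies behind it.
- edge_mid (a point): Point at the height of the strip's top, half-way along it, 15 mm behind its front face; run the fingertip through it along the reader's y. The strip is a row of five grey pieces, each 45 mm long (centres -90, -45, 0, 45, 90 mm from this point). Four are flat and solid; one, a different one each time (perhaps this one), is the release groove.
- edge_left (a point): The same line at the strip's left (+y) end. The groove, wherever it is: 42 mm long (y), open to the front, running 31 mm back to a wall 10 mm thick; 14 mm deep below the strip's top down to the release plate, its floor, of the same grey.
- edge_right (a point): The same line at the strip's right end (-y end).
- release (a joint): How far the release plate (40 x 27 mm, top at z 32 mm when up, centred 25.5 mm in front of the reader's origin line) is pressed down: 0 up (start), 0.007 m fully home at its stop. It resists with about 4.5 N throughout, some 6 N moves it, and it stays where it is left. All else is rigid. The value does not tell where along the edge it is.
- hatch: White hatch with two dark windows over the back half of the reader, 36 x 226 x 5 mm, hinged at the back; origin on the hinge line, 43.5 mm above the worktop; shut, it lies level with the edge strip. A linkage lifts it as the plate sinks: fully pressed, its front edge is up about 10 mm (tilt 0.27 rad) and stays so.
- cup: Sample cup with lid, 52 mm across, 50 mm high, loose, about 180 mm to the left of the reader's centre; origin at the centre of its underside.
- dropper: Small dropper bottle with a red cap, 29 mm across, 78 mm high, loose, about 180 mm to the right of the reader's centre; origin at the centre of its underside.
- card: Test cassette, a white card 20 x 70 x 5 mm lying loose on the worktop in front of the reader, 25 to 32 mm clear of its front face; origin at the centre of its underside.
Not all that is in view belongs to the job. There is more than one size of the dropper; the one meant has the size given above. Of the things that look like the cup, take the one that is nearest to the robot's base at the start.

How it is judged (in metres and radians):
On the way:
1. a fingertip presses the release plate home (value of joint release above 0.0055 m and contact force between the fingers and anything else above 0.5 N), for 0.05 s.
At the end, for the whole second after the job is handed in: The release plate is down by more than 5.5 of its 7 mm, the hatch stands ajar by more than 0.2 rad, and the cup, the bottle and the cassette are at rest within 15 mm of where they stood (value of joint release above 0.0055 m and angle between hatch's own z axis and vertical above 0.2 rad and linear speed of each of cup, dropper, card below 0.02 m/s and distance of each of cup, dropper, card from where it was at the start of the episode below 0.015 m); the robot touches nothing.
It fails at once if the sample cup is moved by more than 15 mm or lifted (distance of cup from where it was at the start of the episode above 0.015 m).
It fails at once if the dropper bottle is moved by more than 15 mm or lifted (distance of dropper from where it was at the start of the episode above 0.015 m).
It fails at once if the test cassette is moved by more than 15 mm or lifted (distance of card from where it was at the start of the episode above 0.015 m).
It fails at once if the hatch is touched with more than 3 N (contact force between any of the arm, the fingers and hatch above 3 N).
It fails at once if the fingers press on anything with more than 60 N (contact force between the fingers and anything else above 60 N).
It also fails if it takes over 64 s, if anything falls off the work surface, if the arm or the gripper's body presses on something with over 40 N, if the wrist force passes 120 N, or if a joint passes its speed limit or range.

ROBOT

A 7-joint arm with a two-finger parallel gripper is mounted at the origin on a cart in front of the work surface, level with it; the furniture and walls round the work are solid. World frame = base frame: x ahead of the robot, y to its left, z up, the work surface at z = 0. Lengths are in m, angles in degrees, forces in N, time in s.
With the tool pointing down it reaches from about 0.425 to 0.875 m from the base axis. Payload 4.7 kg.
Tool frame: the origin (TCP) lies at the very end of the fingers, on their centre line; the grasp point (between the pads) lies 19 mm behind it; z points along the fingers, y is the line along which they close (so a half turn about z gives the same grasp; the last joint's range is limited). The gripper opens to 87 mm and grips with 3 to 60 N. Pads are 19 mm wide; open, the fingers measure 117 mm over their backs; the gripper's body (75 mm by 190 mm) begins 51 mm behind the grasp point.
Start: joints at [64.349, 18.392, -4.016, 83.108, 1.295, 78.541, -3.26], TCP at [0.29, -0.582, 0.223] pointing down, gripper open.
Joint ranges: [-163.93, 163.93], [-17.29, 119.83], [-79.2, 71.16], [3.27, 140.29], [-89.18, 269.18], [5.43, 117.66], [-154.24, 154.24]. Speed limits (degrees/s): [147.25, 147.25, 180, 180, 180, 180, 180].

INTERFACE

Orientations are given as [roll, pitch, yaw] about the fixed x, y, z axes, in that order (R = Rz(yaw) Ry(pitch) Rx(roll)).
In Python, from cell import get_obs, eyes, env gives the robot as it stands.
- The arm moves only by the tool servo_tool, never from a script. Its argument "series" is a list that holds one entry, the list of rows, each a list of 7 numbers: the shift along the tool's x, y, z in units of 300 mm (1.0 is 300 mm), then the turn, a rotation vector about the tool's x, y, z in units of pi rad (1.0 is pi rad), then the opening, from 0 (shut) to 1 (fully open). In form: [[[tx, ty, tz, wx, wy, wz, gripper], ...]]. A call has 1 to 12 rows; each row is the pose to reach, as a shift and turn from the pose commanded when the call began, along the tool's axes at that moment, turning the shorter way round; what a row does not reach only later rows make up. A row lasts 1/12 s, in which the tool goes at most 41.7 mm and 7.16 degrees, less where a joint would pass 70% of its speed; a pose out of reach is approached as far as the arm can. A call with a number of a shift or a turn outside -1 to 1 is refused whole. A call with a gripper value outside its range is refused whole. The fingers move at their own pace and stop on an object; "grip_force" is the grip in N (left out, the last holds). Time passes only in rows, so rows that repeat a pose let the fingers close. It gives the time, the measured TCP pose, the force, the opening and the grip force at its end, in the units of the state.
- get_obs(): the state, without advancing time (a new reading comes with each control period).
- eyes.read_camera(name): name is "scene" or "top"; returns a dict with "frame" (400x640x3 uint8, red, green, blue), "depth" (400x640 float32, m along the optical axis (not along the pixel's ray), 0 where there is no reading), "fx", "fy", "cx", "cy" (pixels), "origin" and "rotation" of the camera in the world. Camera axes: x right, y down, z forward; pixel columns grow to the right and rows downward; lengths in m; the calibration is good to about 2 mm. A picture is of the moment at which its call begins.
- env.sign_off(): hands the job in; it is judged then, once.
The state is a dict: "time_s": time; "qpos": joint angles; "joint_velocities": joint speeds; "effort": joint torques, N m; "tool_pos": TCP position; "tool_rot": TCP orientation; "force": force on the tool from outside, world axes, zero at the start; "wrist_torque": the same for the moment, N m; "grip_width": finger opening in m; "grasp_force": force on a finger pad.
Only numpy, scipy, OpenCV 4.12 (cv2) and the standard library are available. Lean on these libraries where they do the work, as an engineer would, in place of code of your own. Each camera call takes 0.05 s, during which the arm holds its last target. There are 200 camera calls.

## Working session

There is one attempt and no reset: what is moved stays moved. The work goes in short steps, Python scripts to look and compute and a tool call to move; the robot and the scene stay as the last step left them, time stands still between calls to the robot, and variables do not carry over. Pictures are saved under pics/ and viewed, at most 10 in all, crops included, and the job is handed in when it is done.

Besides the shell and the picture viewer there is one more tool, called as a command line: name --argument value ..., lists and objects as JSON in quotes. servo_tool: Moves the arm, as the interface text tells. Shifts and turns lie within -1 to 1; 1 stands for 300 mm of shift or pi rad of turn. Its arguments: {"type":"object","properties":{"series":{"type":"array"},"grip_force":{"type":"number"}},"required":["series"]}

```bash
mkdir -p pics
cat > h.py <<'E'
import numpy as np, cv2
from cell import get_obs, eyes, env
def cam(n,save=None):
    c=eyes.read_camera(n)
    if save: cv2.imwrite('pics/'+save,c['frame'][:,:,::-1])
    return c
def pts(c):
    v,u=np.mgrid[0:400,0:640]; d=c['depth']
    p=np.stack([(u-c['cx'])/c['fx']*d,(v-c['cy'])/c['fy']*d,d],-1)
    return p@np.array(c['rotation']).T+np.array(c['origin'])
E
python3 - <<'E'
from h import *
o=get_obs();print({k:np.round(o[k],3) for k in o})
for n in('top','scene'):
    c=cam(n,n+'1.png');print(n,c['origin'],np.round(c['rotation'],3).tolist(),c['fx'],c['cx'],c['cy'])
    np.savez(n+'.npz',**{k:np.array(c[k]) for k in c})
E
```

```text
{'time_s': np.float64(0.0), 'qpos': array([64.349, 18.439, -4.015, 83.174,  1.297, 78.539, -3.259]), 'joint_velocities': array([-0.05 ,  0.036,  0.041,  0.031,  0.017, -0.058,  0.072]), 'effort': array([ 1.0000e-03, -4.9128e+01, -4.0300e-01, -3.1253e+01, -6.4000e-02,
        4.4000e-02,  0.0000e+00]), 'tool_pos': array([ 0.289, -0.581,  0.221]), 'tool_rot': array([-1.79893e+02,  7.00000e-03,  2.64620e+01]), 'force': array([-0.193, -0.161,  0.251]), 'wrist_torque': array([ 0.003,  0.047, -0.015]), 'grasp_force': np.float64(0.0), 'grip_width': np.float64(0.087)}
top [ 0.3584614  -0.0077409   1.05409456] [-175.058, 0.795, -91.518] 361.81995817719275 321.3568044736271 197.99436365068712
scene [-0.26799858 -0.45195967  0.60870276] [-122.803, -0.593, -56.35] 368.66571787311284 318.9783463422458 204.27466196825347
```

View pics/top1.png

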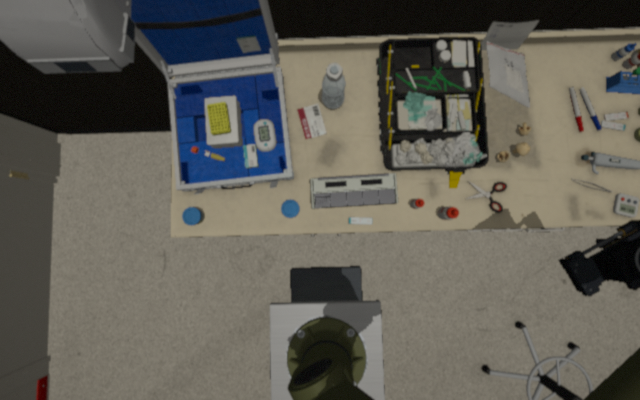

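View pics/scene1.png

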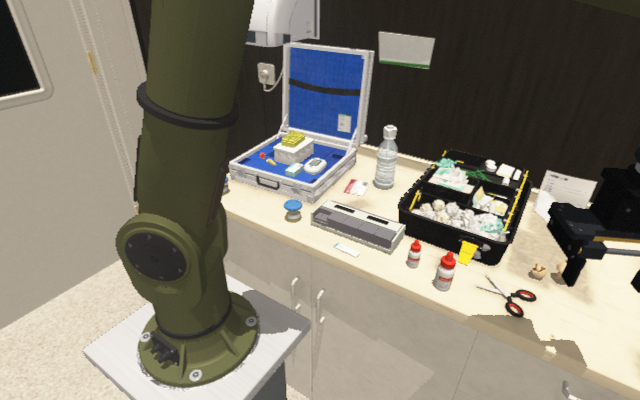

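The top view shows the reader at (353,191), with its grey edge strip on the robot side and the cassette at (360,221). Cup candidates are (290,208) and (192,215); (290,208) is nearest the base. Dropper candidates are (417,203) and (451,213), with the small one by the reader at (417,203). Next I'll measure these and check a close crop.

```bash
cat >> h.py <<'E'
from scipy.spatial.transform import Rotation as R
def pts(c):
    v,u=np.mgrid[0:400,0:640]; d=c['depth']
    p=np.stack([(u-c['cx'])/c['fx']*d,(v-c['cy'])/c['fy']*d,d],-1)
    return p@R.from_euler('xyz',c['rotation'],degrees=True).as_matrix().T+np.array(c['origin'])
E
python3 - <<'E'
from h import *
c=dict(np.load('top.npz'));P=pts(c)
print('table',P[225,330],P[215,240])
m=np.zeros((400,640),np.uint8);s=(slice(168,216),slice(304,404))
m[s]=((P[s][...,2]>.03)&(P[s][...,2]<.06))
n,l,st,_=cv2.connectedComponentsWithStats(m);k=1+st[1:,4].argmax();q=P[l==k]
print('reader n',len(q),'z',np.median(q[:,2]),cv2.minAreaRect(q[:,:2].astype(np.float32)*1000))
for nm,u,v in(('cup',290,208),('cup2',192,215),('drA',417,203),('drB',451,213)):
    w=P[v-14:v+15,u-14:u+15].reshape(-1,3);w=w[w[:,2]>.02];print(nm,w.min(0).round(3),w.max(0).round(3))
w=P[216:227,345:376].reshape(-1,3);f=c['frame'][216:227,345:376].reshape(-1,3)
w=w[f.min(1)>205];print('card',len(w),w.min(0).round(3),w.max(0).round(3))
a=cv2.resize(c['frame'][160:235,280:430,::-1],None,fx=5,fy=5,interpolation=cv2.INTER_CUBIC)[:, :]
s=dict(np.load('scene.npz'));b=cv2.resize(s['frame'][190:260,270:430,::-1],(750,328),interpolation=cv2.INTER_CUBIC)
a=cv2.resize(a,(540,270));b=cv2.resize(b,(750,328))
cv2.imwrite('pics/crop1.png',np.vstack([cv2.copyMakeBorder(a,0,0,0,210,0),b]))
E
```

```text
table [ 0.37054674 -0.0185276   0.00192604] [0.40661707 0.24297708 0.00186948]
reader n 2557 z 0.045565702145828 ((467.9783630371094, -87.64772033691406), (86.24530792236328, 242.1299285888672), 1.8455108404159546)
cup [ 0.358 -0.008  0.041] [0.446 0.117 1.054]
cup2 [ 0.358 -0.008  0.021] [0.434 0.396 1.054]
drA [ 0.358 -0.277  0.021] [ 0.44  -0.008  1.054]
drB [ 0.358 -0.363  0.02 ] [ 0.415 -0.008  1.054]Traceback (most recent call last):
  File "<stdin>", line 11, in <module>
    return umr_minimum(a, axis, None, out, keepdims, initial, where)
ValueError: zero-size array to reduction operation minimum which has no identity
```

Run:
```python
from h import *
c=dict(np.load('top.npz'));P=pts(c)
for nm,u,v in(('cup',290,208),('drA',417,203),('drB',451,213)):
    w=P[v-14:v+15,u-14:u+15].reshape(-1,3);w=w[(w[:,2]>.02)&(w[:,2]<.3)];print(nm,w.min(0).round(3),w.max(0).round(3))
w=P[214:229,340:380].reshape(-1,3);f=c['frame'][214:229,340:380].reshape(-1,3).astype(int)
k=(f[:,2]>f[:,0]-12)&(f.min(1)>150);w=w[k];print('card',len(w),w.min(0).round(3),w.max(0).round(3))
# depth of the strip along reader y, in both views, reader frame
for n in('top','scene'):
    d=dict(np.load(n+'.npz'));Q=pts(d)-[.468,-.0877,0];Q=Q@R.from_euler('z',1.85,degrees=True).as_matrix()
    for x0,x1 in((-.038,-.016),(-.012,-.003)):
        r=[]
        for y in np.arange(-.105,.11,.015):
            g=(abs(Q[...,1]-y)<.0075)&(Q[...,0]>x0)&(Q[...,0]<x1)&(Q[...,2]>.015)&(Q[...,2]<.06)
            r.append((round(y*1000),round(float(np.median(Q[g][:,2]))*1000,1) if g.any() else None,int(d['frame'][g].mean()) if g.any() else 0))
        print(n,x0,r)
a=cv2.resize(c['frame'][160:235,280:430,::-1],(540,270),interpolation=cv2.INTER_CUBIC)
s=dict(np.load('scene.npz'));b=cv2.resize(s['frame'][190:260,270:430,::-1],(750,328),interpolation=cv2.INTER_CUBIC)
cv2.imwrite('pics/crop1.png',np.vstack([cv2.copyMakeBorder(a,0,0,0,210,0),b]))
```

```text
cup [0.395 0.067 0.041] [0.446 0.117 0.055]
drA [ 0.413 -0.277  0.021] [ 0.44  -0.251  0.079]
drB [ 0.378 -0.363  0.02 ] [ 0.415 -0.329  0.103]
card 104 [ 0.373 -0.138  0.   ] [ 0.389 -0.082  0.009]
top -0.038 [(-105, 46.4, 98), (-90, 45.9, 99), (-75, 45.3, 99), (-60, 46.2, 99), (-45, 45.8, 100), (-30, 46.2, 101), (-15, 45.8, 100), (0, 45.8, 101), (15, 45.6, 101), (30, 45.5, 99), (45, 45.9, 101), (60, 46.6, 100), (75, 33.1, 96), (90, 31.1, 97), (105, 32.2, 95)]
top -0.012 [(-105, 45.7, 99), (-90, 45.6, 100), (-75, 45.3, 105), (-60, 45.6, 99), (-45, 46.2, 101), (-30, 45.4, 108), (-15, 45.8, 102), (0, 46.2, 100), (15, 45.4, 106), (30, 45.7, 103), (45, 45.7, 100), (60, 45.3, 105), (75, 45.6, 99), (90, 45.5, 99), (105, 45.9, 106)]
scene -0.038 [(-105, 45.9, 148), (-90, 45.5, 148), (-75, 45.6, 146), (-60, 45.6, 149), (-45, 45.3, 149), (-30, 45.5, 145), (-15, 45.3, 150), (0, 45.0, 150), (15, 45.2, 148), (30, 46.0, 151), (45, 45.6, 151), (60, 45.7, 145), (75, 32.1, 129), (90, 31.8, 139), (105, 34.1, 127)]
scene -0.012 [(-105, 45.0, 158), (-90, 46.3, 156), (-75, 44.6, 148), (-60, 44.9, 149), (-45, 44.8, 144), (-30, 45.6, 150), (-15, 45.4, 155), (0, 44.6, 152), (15, 45.6, 162), (30, 45.5, 150), (45, 44.6, 146), (60, 44.7, 148), (75, 44.9, 154), (90, 44.9, 154), (105, 44.8, 172)]
```

View pics/crop1.png

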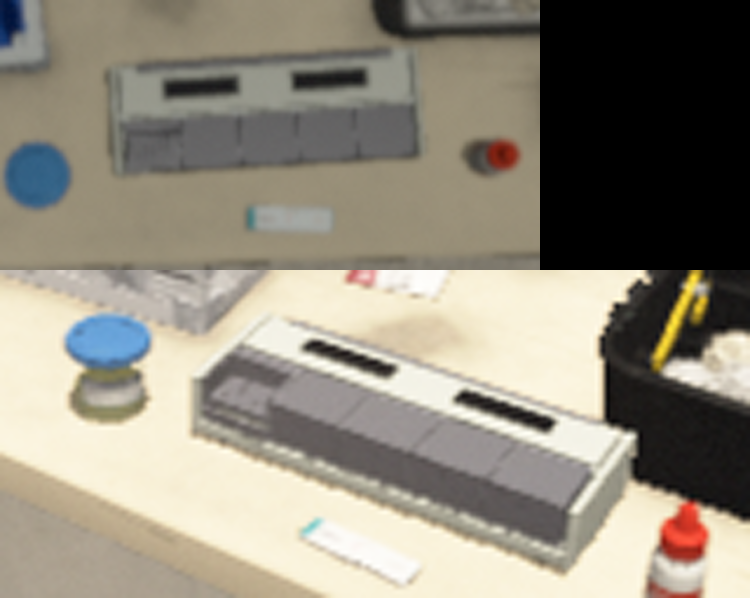

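The crop shows the groove at the strip's left (+y) end: a recessed piece at about (152,147) in the upper crop and (240,390) in the lower. Depth agrees in both views, about 32 mm there against 46 mm for the other four pieces. The cup has the blue lid on the left, and the 79 mm dropper is on the right. I'll close the fingers and travel high to above edge_mid.

servo_tool --series '[[[0.05, -0.05, 0, 0, 0, 0.02, 0], [0.12, -0.13, 0, 0, 0, 0.05, 0], [0.2, -0.21, 0, 0, 0, 0.08, 0], [0.28, -0.3, 0, 0, 0, 0.11, 0], [0.36, -0.38, 0, 0, 0, 0.137, 0], [0.44, -0.46, 0, 0, 0, 0.137, 0], [0.52, -0.54, 0, 0, 0, 0.137, 0], [0.58, -0.6, 0, 0, 0, 0.137, 0], [0.59, -0.62, 0, 0, 0, 0.137, 0], [0.59, -0.62, 0, 0, 0, 0.137, 0]]]' --grip_force 20

```text
time_s: 0.93
tool_pos: [0.3659, -0.3344, 0.2226]
tool_rot: [-180.0, 0.0, 2.0]
force: [-0.3, -0.4, 0.5]
grip_width: 0.0284
grasp_force: 0.0
```

servo_tool --series '[[[0.03, -0.09, 0, 0, 0, 0, 0], [0.07, -0.2, 0, 0, 0, 0, 0], [0.11, -0.32, 0, 0, 0, 0, 0], [0.15, -0.44, 0, 0, 0, 0, 0], [0.19, -0.56, 0, 0, 0, 0, 0], [0.23, -0.68, 0, 0, 0, 0, 0], [0.26, -0.77, 0.05, 0, 0, 0, 0], [0.279, -0.81, 0.15, 0, 0, 0, 0], [0.279, -0.81, 0.26, 0, 0, 0, 0], [0.279, -0.81, 0.36, 0, 0, 0, 0], [0.279, -0.81, 0.407, 0, 0, 0, 0], [0.279, -0.81, 0.407, 0, 0, 0, 0]]]'

```text
time_s: 1.93
tool_pos: [0.4382, -0.092, 0.0967]
tool_rot: [-179.9, 0.4, 1.7]
force: [-0.6, -0.6, 0.0]
grip_width: 0.0
grasp_force: 0.0
```

servo_tool --series '[[[0, 0, 0.05, 0, 0, 0, 0], [0, 0, 0.09, 0, 0, 0, 0], [0, 0, 0.12, 0, 0, 0, 0], [0, 0, 0.133, 0, 0, 0, 0], [0, 0, 0.133, 0, 0, 0, 0], [0, 0, 0.133, 0, 0, 0, 0]]]'

```text
time_s: 2.43
tool_pos: [0.4417, -0.0915, 0.0611]
tool_rot: [180.0, -0.0, 1.8]
force: [-0.0, -0.4, 0.3]
grip_width: 0.0004
grasp_force: 0.0
```

Run:
```python
from h import *
c=cam('scene'); t=cam('top')
b=cv2.resize(c['frame'][150:260,250:450,::-1],(720,396),interpolation=cv2.INTER_CUBIC)
cv2.imwrite('pics/s2.png',b)
o=get_obs();print(o['tool_pos'],o['tool_rot'],o['force'])
```

```text
[ 0.44194963 -0.09139802  0.06139859] [ 1.79964184e+02 -8.36723206e-02  1.78335541e+00] [-0.46717661 -0.70973246 -0.18415194]
```

View pics/s2.png

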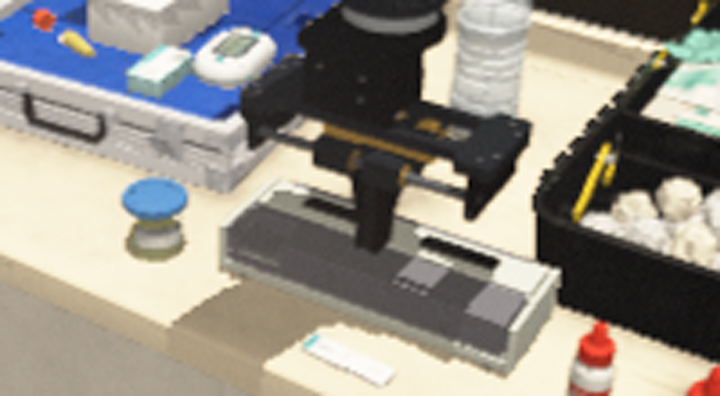

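The closed fingers, tip at about (375,245), stand just above the middle of the strip and clear of the hatch. I'll lower gently until they touch.

servo_tool --series '[[[0, 0, 0.015, 0, 0, 0, 0], [0, 0, 0.03, 0, 0, 0, 0], [0, 0, 0.038, 0, 0, 0, 0], [0, 0, 0.044, 0, 0, 0, 0], [0, 0, 0.048, 0, 0, 0, 0], [0, 0, 0.05, 0, 0, 0, 0], [0, 0, 0.05, 0, 0, 0, 0], [0, 0, 0.05, 0, 0, 0, 0]]]'

```text
time_s: 3.2
tool_pos: [0.4409, -0.091, 0.0464]
tool_rot: [180.0, 0.1, 1.8]
force: [-4.7, 1.2, 10.1]
grip_width: 0.0002
grasp_force: 5.0
```

servo_tool --series '[[[0, -0.01, -0.002, 0, 0, 0, 0], [0, -0.03, -0.002, 0, 0, 0, 0], [0, -0.05, -0.002, 0, 0, 0, 0], [0, -0.07, -0.002, 0, 0, 0, 0], [0, -0.09, -0.002, 0, 0, 0, 0], [0, -0.11, -0.002, 0, 0, 0, 0], [0, -0.13, -0.002, 0, 0, 0, 0], [0, -0.15, -0.002, 0, 0, 0, 0], [0, -0.17, -0.002, 0, 0, 0, 0], [0, -0.18, -0.002, 0, 0, 0, 0], [0, -0.18, -0.002, 0, 0, 0, 0]]]'

```text
time_s: 4.12
tool_pos: [0.4397, -0.036, 0.0464]
tool_rot: [180.0, -0.0, 1.9]
force: [-1.0, -2.0, 5.5]
grip_width: 0.0003
grasp_force: 2.9
```

servo_tool --series '[[[0, -0.015, 0, 0, 0, 0, 0], [0, -0.03, 0, 0, 0, 0, 0], [0, -0.045, 0, 0, 0, 0, 0], [0, -0.06, 0, 0, 0, 0, 0], [0, -0.075, 0, 0, 0, 0, 0], [0, -0.09, 0, 0, 0, 0, 0], [0, -0.105, 0, 0, 0, 0, 0], [0, -0.118, 0, 0, 0, 0, 0], [0, -0.125, 0, 0, 0, 0, 0], [0, -0.125, 0, 0, 0, 0, 0], [0, -0.125, 0, 0, 0, 0, 0]]]'

```text
time_s: 5.03
tool_pos: [0.4381, 0.0006, 0.046]
tool_rot: [-180.0, 0.0, 1.8]
force: [-0.5, 0.7, 0.0]
grip_width: 0.0003
grasp_force: 0.0
```

The contact force fell from 5.5 N to 0, so the tip is over the groove. That agrees with the images. Now down to the plate.

servo_tool --series '[[[0, 0, 0.01, 0, 0, 0, 0], [0, 0, 0.02, 0, 0, 0, 0], [0, 0, 0.03, 0, 0, 0, 0], [0, 0, 0.037, 0, 0, 0, 0], [0, 0, 0.044, 0, 0, 0, 0], [0, 0, 0.048, 0, 0, 0, 0], [0, 0, 0.048, 0, 0, 0, 0]]]'

```text
time_s: 5.62
tool_pos: [0.4383, 0.0004, 0.0316]
tool_rot: [-180.0, 0.0, 1.8]
force: [-0.3, 0.6, -0.3]
grip_width: 0.0003
grasp_force: 0.0
```

servo_tool --series '[[[0, 0, 0.005, 0, 0, 0, 0], [0, 0, 0.01, 0, 0, 0, 0], [0, 0, 0.015, 0, 0, 0, 0], [0, 0, 0.019, 0, 0, 0, 0], [0, 0, 0.022, 0, 0, 0, 0], [0, 0, 0.025, 0, 0, 0, 0], [0, 0, 0.025, 0, 0, 0, 0], [0, 0, 0.025, 0, 0, 0, 0]]]'

```text
time_s: 6.28
tool_pos: [0.4385, 0.0004, 0.0253]
tool_rot: [180.0, 0.0, 1.8]
force: [-4.6, -0.2, 14.5]
grip_width: 0.0005
grasp_force: 7.5
```

servo_tool --series '[[[0, 0, 0.002, 0, 0, 0, 0], [0, 0, 0.003, 0, 0, 0, 0], [0, 0, 0.003, 0, 0, 0, 0], [0, 0, 0.003, 0, 0, 0, 0]]]'

```text
time_s: 6.62
tool_pos: [0.4385, 0.0004, 0.0252]
tool_rot: [179.9, 0.0, 1.8]
force: [-8.1, 0.2, 22.7]
grip_width: 0.0003
grasp_force: 11.7
```

The force has risen to 22.7 N with no further travel, so the plate is at its stop. I'll lift straight up, easing forward slightly towards the robot once clear.

servo_tool --series '[[[0, 0, -0.02, 0, 0, 0, 0], [0, 0, -0.06, 0, 0, 0, 0], [0, 0, -0.12, 0, 0, 0, 0], [0, 0, -0.2, 0, 0, 0, 0], [0, 0, -0.3, 0, 0, 0, 0], [0, 0, -0.4, 0, 0, 0, 0], [0, 0, -0.5, 0, 0, 0, 0], [0, 0, -0.56, 0, 0, 0, 0], [0, 0, -0.56, 0, 0, 0, 0], [0, 0, -0.56, 0, 0, 0, 0]]]'

```text
time_s: 7.45
tool_pos: [0.439, 0.0003, 0.1918]
tool_rot: [180.0, -0.1, 1.8]
force: [-0.2, 1.0, -0.1]
grip_width: 0.0004
grasp_force: 0.0
```

Run:
```python
from h import *
c=cam('scene')
cv2.imwrite('pics/s3.png',cv2.resize(c['frame'][170:280,250:450,::-1],(720,396),interpolation=cv2.INTER_CUBIC))
Q=(pts(c)-[.468,-.0877,0])@R.from_euler('z',1.85,degrees=True).as_matrix()
for x0,x1 in((-.038,-.016),(.002,.008),(.012,.018),(.03,.036)):
    g=(abs(Q[...,1]-(.09 if x0<0 else 0))<(.012 if x0<0 else .1))&(Q[...,0]>x0)&(Q[...,0]<x1)&(Q[...,2]>.015)&(Q[...,2]<.075)
    print(x0,g.sum(),np.median(Q[g][:,2]))
o=get_obs();print(o['time_s'],o['tool_pos'],o['force'])
```

```text
-0.038 55 0.02505142059011778
0.002 61 0.05387747590353886
0.012 59 0.05127423282124932
0.03 247 0.02309337732777139
7.5 [4.38068007e-01 2.95755084e-04 1.90600306e-01] [ 0.08073536  0.80987326 -0.37494333]
```

View pics/s3.png

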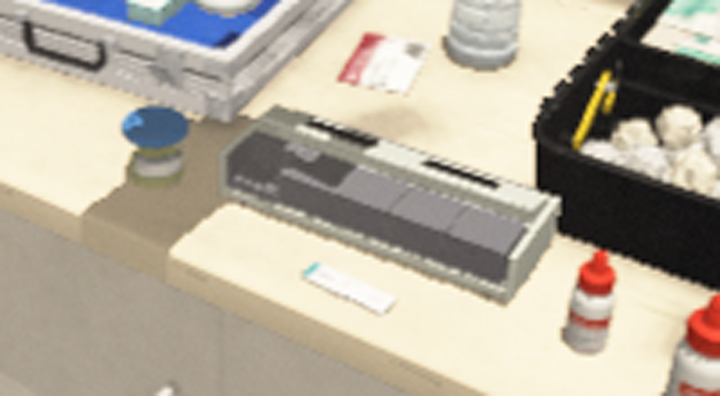

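The picture shows the hatch ajar (front edge about 54 mm high or more), with the plate at 25 mm. The cup (155,145), cassette (350,287) and dropper (592,300) have not moved. The tool is clear, so I'll hand in.

```bash
python3 -c "
from cell import env
print(env.sign_off())"
```

```text
the job is handed in; nothing more can be done
None
```

The release plate is fully pressed (floor measured at 25 mm, 7 mm down), the hatch is ajar, the finger is clear, the cup, dropper bottle and cassette look unmoved in the last picture, and the job is handed in; no verdict came back.

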